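Break a tapered core plug free and park it in its keyed stand

ROBOT

A 7-joint arm with a two-finger parallel gripper is mounted at the origin on a cart in front of the work surface, level with it; the furniture and walls round the work are solid. World frame = base frame: x ahead of the robot, y to its left, z up, the work surface at z = 0. Lengths are in m, angles in degrees, forces in N, time in s.
With the tool pointing down it reaches from about 0.425 to 0.825 m from the base axis. Payload 3.6 kg.
Tool frame: the origin (TCP) lies midway between the tips of the shut fingers; the grasp point (between the pads) lies 19 mm behind it (arm.hold_point_z is the distance from the TCP to the grasp point, in m); z points along the fingers, y is the line along which they close (so a half turn about z gives the same grasp; the last joint's range is limited). The gripper opens to 85 mm and grips with 20 to 120 N. Pads are 22 mm wide; open, the fingers measure 114 mm over their backs; the gripper's body (76 mm by 85 mm) begins 54 mm behind the grasp point. The pads swing forward as they close: fully open they stand 13 mm farther back than shut.
Start: joints at [67.466, 35.231, -0.722, 81.555, 0.464, 63.22, -2.315], TCP at [0.233, -0.607, 0.231] pointing down, gripper open.
Joint ranges: [-178.69, 178.69], [-17.37, 117.87], [-77.05, 75.6], [15.02, 138.74], [-78.02, 258.01], [0.78, 113.62], [-162.83, 162.83]. Speed limits (degrees/s): [159.86, 159.86, 180, 180, 180, 180, 180].

INTERFACE

Orientations are given as a 3x3 rotation matrix whose columns are the frame's x, y, z axes.
In Python, from bench import arm gives the robot as it stands. The module is installed in compiled form; this text tells all that it offers.
- The arm moves only by the tool apply_moves, never from a script. Its argument "rows" is a list of rows, each a list of 2 entries, a list of its own where there are three numbers: the shift along the world's x, y, z in units of 0.2 m (1.0 is 0.2 m), then the turn, a rotation vector about the world's x, y, z in units of 1.5 rad (1.0 is 1.5 rad). A call has 1 to 5 rows; each row is the pose to reach, as a shift and turn from the pose commanded when the call began; what a row does not reach only later rows make up. A row lasts 1/10 s, in which the tool goes at most 50 mm and 8.59 degrees, less where a joint would pass 70% of its speed; a pose out of reach is approached as far as the arm can. A call with a number of a shift or a turn outside -1 to 1 is refused whole. A call with a gripper value outside its range is refused whole. "claw" is the closure, from 0 (fully open) to 1 (shut), set as the call begins (left out, the last holds). The fingers move at their own pace and stop on an object; the grip force is fixed at half the most. Time passes only in rows, so rows that repeat a pose let the fingers close. It gives the time, the measured TCP pose, the force, the opening and the grip force at its end, in the units of the state.
- arm.sense(): the state, without advancing time (a new reading comes with each control period).
- arm.snapshot(name): name is "scene" or "side" or "wrist"; returns (picture, depth): 384x512x3 uint8, red, green, blue; 384x512 float32, m along the optical axis (not along the pixel's ray), 0 where there is no reading.
- arm.camera_info(name): a dict with "fx", "fy", "cx", "cy" (pixels), "rvec" (rotation vector, rad) and "tvec" (3), from world to camera coordinates, as OpenCV has them. Camera axes: x right, y down, z forward; pixel columns grow to the right and rows downward; lengths in m; the calibration is good to about 2 mm. The wrist camera is an equidistant fisheye: a pixel r from the principal point sees the ray r / f radians off the axis. A picture is of the moment at which its call begins: read the wrist's pose just before it. camera_info takes no time and is no camera call; for the wrist camera it gives the pose at the moment of the call.
- arm.close_job(): hands the job in; it is judged then, once.
The state is a dict: "clock": time; "joint_positions": joint angles; "dq": joint speeds; "joint_efforts": joint torques, N m; "tool_pos": TCP position; "orientation": TCP orientation; "force": force on the tool from outside, world axes, zero at the start; "ft_torque": the same for the moment, N m; "grip_width": opening from 0.0 (shut) to 1.0 (fully open); "gripper_force": force on a finger pad.
Only numpy, scipy, OpenCV 4.12 (cv2) and the standard library are available. Lean on these libraries where they do the work, as an engineer would, in place of code of your own. Each camera call takes 0.05 s, during which the arm holds its last target. There are 200 camera calls.

TASK

The tapered core plug is stuck fast in the metal casting block: swing its crossbar round until its ears line up with the slots in the collar, draw the plug out, and set it down in the wooden stand so that both ears drop fully into the stand's notches. Leave it there upright and released, and do not shift or knock over the spray bottle, the mixing tub or the cup that stand beside the work.

Things in the scene. Friction and masses are not known exactly. Their poses are not given: they have to be found in the camera images.
- crossbar (a point): Centre of the crossbar on the loose steel core plug (0.5 to 0.7 kg). x: along the bar, z: up the plug's axis. Bar 180 long (x), 16 wide, 20 mm high; below its middle a stem 16 mm thick runs straight to 30 mm below this point, then flares. 104 mm above the table at the start. The bar then points 37 to 90 degrees off the slots' line, to either side. Half a turn looks and fits the same.
- ears (a point): On the plug's axis, 44 mm below the bar's centre, midway up its shoulder: a disc 8 mm thick, radius 34 mm, with two ears 14 mm wide and 8 mm thick reaching radius 46 mm at +x and -x (right under the bar). Until the ears are within 8 degrees of the block's slots it cannot be pulled out; then it needs 5 to 15 N more than its weight for the first 12 mm; 60 mm of lift clears the block.
- foot (a point): Centre of the plug's underside, 94 mm below the bar's centre. The tapered shank above it is 46 mm high, radius 22 mm at the foot and 28 mm at its top, wedged in the block by sprung jaws: it turns either way with 4 to 12 N pushed sideways 80 mm out on the bar, and stays where it is left.
- core_block: Round aluminium casting block fixed to the table: flange radius 72 mm, block radius 60 mm, top 74 mm above the table. Origin on its axis at table level, z up. Its top is a flat collar with an opening of radius 36 mm and two slots centred on +x and -x, each spanning 40 degrees, through which the ears come up; elsewhere the collar covers the ears.
- keyed_stand: Round wooden stand fixed to the table, radius 62 mm, 64 mm high; origin on its axis at table level, z up. Bore radius 31 mm; ledge at 52 mm height with a rim (inner radius 37 mm, 12 mm high) broken by two notches at +x and -x, each spanning 36 degrees. With the ears down in the notches the crossbar's centre is 100 mm above the table; with them on the rim, 112 mm.
- spray: Bystander: loose white trigger spray bottle, 54 x 119 x 262 mm (x, y, z), standing; origin at the middle of its underside. It stands 0.16 to 0.22 m from the block's or the stand's axis, on the side away from the robot.
- tub: Bystander: loose clear round mixing tub, 120 mm diameter, 125 mm high, with a stirrer standing up to 248 mm; origin at the middle of its underside. It stands 0.16 to 0.22 m from the block's or the stand's axis, on the side away from the robot.
- cup: Bystander: loose orange mixing cup, 84 mm diameter, 60 mm high, on the table 0.13 to 0.16 m from the block's axis; origin at the middle of its underside.
There are look-alikes about, which are no part of the job. Leave any green look-alike of the core_block alone.

How it is judged:
By the outcome, as a careful person would: the job done as asked, in the order asked, and still so for the second after the job is handed in, with the robot touching nothing.
It also fails if it takes over 70 s, if anything falls off the work surface, if the arm or the gripper's body presses on something with over 40 N, if the wrist force passes 120 N, or if a joint passes its speed limit or range.

## Working session

There is one attempt and no reset: what is moved stays moved. The work goes in short steps, Python scripts to look and compute and a tool call to move; the robot and the scene stay as the last step left them, time stands still between calls to the robot, and variables do not carry over. Pictures are saved under pics/ and viewed, at most 10 in all, crops included, and the job is handed in when it is done.

Besides the shell and the picture viewer there is one more tool, called after ">>>" as name(argument=value, ...) on one line, values as JSON. apply_moves: Moves the arm, as the interface text tells. Shifts and turns lie within -1 to 1; 1 stands for 0.2 m of shift or 1.5 rad of turn. Its arguments: {"type":"object","properties":{"rows":{"type":"array","items":{"type":"array"}},"claw":{"type":"number"}},"required":["rows"]}

```bash
mkdir -p pics; cat > h.py <<'E'
import numpy as np, cv2, pickle
from bench import arm
def snap(n):
    i=arm.camera_info(n); im,d=arm.snapshot(n)
    pickle.dump((i,im,d),open(f'pics/{n}.pkl','wb')); return i,im,d
def load(n): return pickle.load(open(f'pics/{n}.pkl','rb'))
def cloud(i,d):
    R=cv2.Rodrigues(np.array(i['rvec'],float))[0]; t=np.array(i['tvec'],float).ravel()
    v,u=np.mgrid[:d.shape[0],:d.shape[1]]
    P=np.stack([(u-i['cx'])/i['fx']*d,(v-i['cy'])/i['fy']*d,d],-1)
    W=(P-t)@R; W[d==0]=np.nan; return W
E
python3 - <<'E'
from h import *
for n in('scene','side'):
    i,im,d=snap(n); print(n,i)
    cv2.imwrite(f'pics/{n}0.png',cv2.cvtColor(im,cv2.COLOR_RGB2BGR))
s=arm.sense(); print(s['clock'],s['tool_pos'],s['orientation'],s['grip_width'],arm.hold_point_z)
E
```

```text
scene {'fx': 465.27826336607626, 'fy': 465.27826336607626, 'cx': 256.48695476162004, 'cy': 185.49357023380213, 'rvec': array([ 1.9021485 , -1.1611574 ,  0.64788241]), 'tvec': array([-0.32487226,  0.33686463,  1.22754056])}
side {'fx': 461.91382872246845, 'fy': 461.91382872246845, 'cx': 251.09563485565542, 'cy': 192.62496089756687, 'rvec': array([ 0.56602869, -2.4471544 ,  1.50744351]), 'tvec': array([0.44580837, 0.23732882, 1.07990957])}
0.1 [ 0.23283618 -0.60612621  0.23024893] [[ 9.33470351e-01  3.58653506e-01 -8.75427020e-04]
 [ 3.58654572e-01 -9.33467816e-01  2.17574764e-03]
 [-3.68434312e-05 -2.34497182e-03 -9.99997250e-01]] 0.9981748611639915 0.0187
```

View pics/scene0.png

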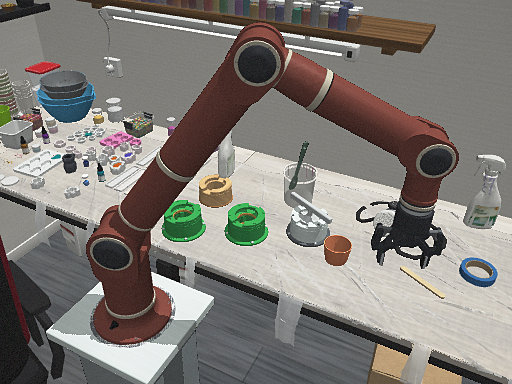

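View pics/side0.png

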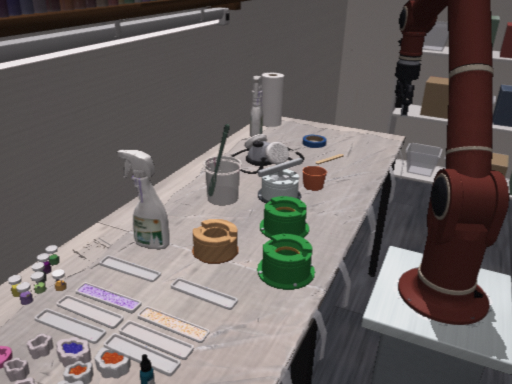

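Candidates for the block: the aluminium one with the bar at scene (308,225) / side (280,185), and green look-alikes at scene (183,220) and (246,225). I choose the aluminium one. The stand is the wooden ring at scene (215,190) / side (216,240). The spray bottle beside the work is at side (150,215), the tub at scene (300,185), and the cup at scene (337,250).

```bash
python3 - <<'E'
from h import *
boxes={'scene':{'block':(280,185,335,248),'stand':(195,170,236,210),'cup':(322,232,355,268),'tub':(282,140,320,208),'spray':(215,130,238,180)},
'side':{'block':(250,145,310,205),'stand':(188,215,244,265),'cup':(300,165,328,190),'tub':(203,125,243,205),'spray':(118,148,172,250)}}
crops=[]
for n in boxes:
    i,im,d=load(n); W=cloud(i,d)
    for k,(a,b,c,e) in boxes[n].items():
        P=W[b:e,a:c].reshape(-1,3); C=im[b:e,a:c].reshape(-1,3)
        h=P[:,2]>.02; P=P[h]
        print(n,k,len(P),'med',np.nanmedian(P,0).round(3),'min',np.nanpercentile(P,2,0).round(3),'max',np.nanpercentile(P,98,0).round(3))
        if k=='block':
            for lo,hi in((.068,.08),(.106,.122)):
                Q=P[(P[:,2]>lo)&(P[:,2]<hi)]
                if len(Q)>5:
                    (c0,s0,an)=cv2.minAreaRect(Q[:,:2].astype(np.float32)*1000)
                    print('  z',lo,len(Q),Q.mean(0).round(4),c0,s0,an, cv2.minEnclosingCircle(Q[:,:2].astype(np.float32)*1000))
    for k in('block','stand'):
        a,b,c,e=boxes[n][k]; crops.append(cv2.resize(im[b:e,a:c],(400,300)))
o=np.vstack([np.hstack(crops[:2]),np.hstack(crops[2:])])
cv2.imwrite('pics/crop1.png',o[:,:,::-1])
E
```

```text
scene block 1834 med [ 0.512 -0.277  0.067] min [ 0.464 -0.38   0.022] max [ 0.67  -0.158  0.115]
  z 0.068 421 [ 0.5367 -0.2668  0.0737] (577.6929931640625, -254.59536743164062) (248.14813232421875, 116.90269470214844) 30.35578155517578 ((567.88818359375, -233.83273315429688), 127.12274169921875)
  z 0.106 241 [ 0.5236 -0.2884  0.1125] (526.0440063476562, -285.6281433105469) (182.40550231933594, 23.791095733642578) 64.07086944580078 ((525.9248046875, -285.5701904296875), 91.20325469970703)
scene stand 906 med [0.544 0.08  0.053] min [ 0.387 -0.058  0.022] max [0.691 0.135 0.077]
scene cup 578 med [ 0.468 -0.403  0.043] min [ 0.412 -0.443  0.021] max [ 0.511 -0.343  0.062]
scene tub 1980 med [ 0.693 -0.173  0.09 ] min [ 0.531 -0.272  0.023] max [ 0.947 -0.019  0.22 ]
scene spray 852 med [0.691 0.112 0.099] min [ 0.049 -0.253  0.023] max [0.944 0.222 0.572]
side block 2253 med [ 0.527 -0.286  0.063] min [ 0.423 -0.535  0.024] max [ 0.721 -0.129  0.114]
  z 0.068 561 [ 0.5152 -0.2673  0.0732] (550.572998046875, -321.9977111816406) (125.50419616699219, 474.4234924316406) 28.79275131225586 ((553.48486328125, -320.53240966796875), 242.63763427734375)
  z 0.106 192 [ 0.5273 -0.2774  0.1119] (527.2528686523438, -283.75750732421875) (183.21343994140625, 21.86595916748047) 64.2732162475586 ((524.28369140625, -282.3268127441406), 91.6075439453125)
side stand 1446 med [0.552 0.103 0.052] min [0.502 0.035 0.022] max [0.606 0.14  0.066]
side cup 424 med [ 0.45  -0.392  0.045] min [ 0.413 -0.448  0.022] max [ 0.488 -0.364  0.061]
side tub 1975 med [ 0.684 -0.178  0.087] min [ 0.629 -0.659  0.022] max [ 0.942 -0.131  0.223]
side spray 3679 med [0.734 0.142 0.105] min [ 0.678 -0.259  0.023] max [0.942 0.161 0.261]
```

View pics/crop1.png

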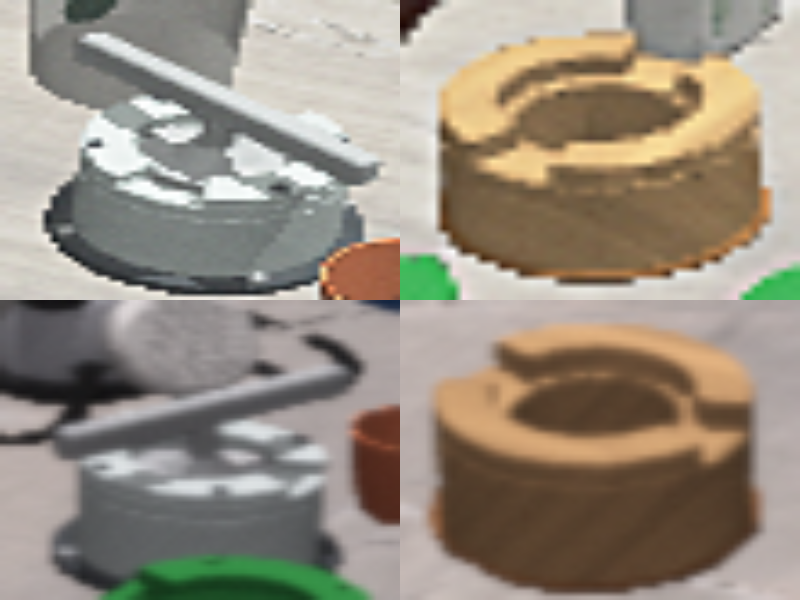

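The crops show the crossbar plug in the aluminium block, with slots to the left-back and front of the collar, and the empty stand with notches at lower left and upper right (scene crop). Next I measure the axes and slot angles.

```bash
cat >> h.py <<'E'
from scipy.optimize import least_squares
def top(n,c,zt,R,tol=.005):
    i,im,d=load(n); W=cloud(i,d).reshape(-1,3)
    r=np.hypot(W[:,0]-c[0],W[:,1]-c[1]); return W[(r<R)]
E
python3 - <<'E'
from h import *
for nm,c,zt,R in(('block',(.527,-.285),.074,.060),('stand',(.553,.085),.064,.062)):
  c=np.array(c); out=[]
  for n in('scene','side'):
    P=top(n,c,zt,R+.02); T=P[abs(P[:,2]-zt)<.004]
    # outer boundary by angle
    for it in range(6):
        dd=T[:,:2]-c; a=np.arctan2(dd[:,1],dd[:,0]); r=np.hypot(*dd.T)
        b=((a+np.pi)/(2*np.pi)*36).astype(int)
        E=np.array([T[b==k][np.argmax(r[b==k]),:2] for k in set(b) if (b==k).sum()>3 and R-.006<r[b==k].max()<R+.012])
        s=least_squares(lambda p:np.hypot(*(E-p).T)-R,c,loss='soft_l1',f_scale=.001); c=s.x
    print(nm,n,c.round(4),len(E),'res',abs(s.fun).mean().round(4)); out.append(c)
  c=np.mean(out,0)
  for n in('scene','side'):
    P=top(n,c,zt,R+.02)
    dd=P[:,:2]-c; a=np.degrees(np.arctan2(dd[:,1],dd[:,0])); r=np.hypot(*dd.T)
    m=(r>.039)&(r<.045)&(P[:,2]<zt+.012)
    print(n,[(k,round(1000*float(np.median(P[m&(a>=k)&(a<k+10),2])),0),int((m&(a>=k)&(a<k+10)).sum())) for k in range(-180,180,10) if (m&(a>=k)&(a<k+10)).any()])
E
```

```text
block scene [ 0.5271 -0.2862] 20 res 0.001
block side [ 0.5261 -0.2842] 22 res 0.0012
scene [(-180, -741.0, 1), (-170, -739.0, 4), (-160, 72.0, 9), (-150, -736.0, 9), (-140, 74.0, 5), (-130, 74.0, 6), (-120, -331.0, 4), (-110, -736.0, 7), (-100, -330.0, 4), (-90, -738.0, 3), (-80, -737.0, 2), (-70, -738.0, 3), (-60, -737.0, 2), (-50, -737.0, 2), (-40, -742.0, 3), (-30, -740.0, 3), (-20, -746.0, 3), (-10, -738.0, 1), (10, -739.0, 2), (20, -741.0, 2), (30, -740.0, 2), (40, -335.0, 8), (50, 67.0, 7), (60, 74.0, 4), (70, 65.0, 6), (80, 72.0, 3), (90, -730.0, 5), (100, 73.0, 7), (110, -733.0, 3), (120, 73.0, 5), (130, -331.0, 6), (140, 75.0, 4), (150, 69.0, 8), (160, -736.0, 2), (170, -740.0, 4)]
side [(-170, 72.0, 3), (-160, 66.0, 5), (-150, 58.0, 3), (-140, 65.0, 6), (-130, 74.0, 3), (-120, 69.0, 2), (-110, 68.0, 6), (-100, 76.0, 2), (-90, 70.0, 2), (-40, 66.0, 1), (20, 74.0, 2), (30, 75.0, 2), (40, 75.0, 2), (50, 74.0, 2), (60, 73.0, 1), (70, 77.0, 1), (90, 73.0, 3), (110, 74.0, 1), (120, 74.0, 1), (130, 76.0, 2), (140, 74.0, 2), (150, 73.0, 2), (160, 72.0, 1)]
stand scene [0.5548 0.08
[... 541 characters left out ...]
 62.0, 5), (110, -739.0, 5), (120, 62.0, 3), (130, -734.0, 4), (140, -336.0, 2), (150, 55.0, 9), (160, -737.0, 3), (170, 52.0, 6)]
side [(-180, 53.0, 5), (-170, 59.0, 7), (-160, 60.0, 8), (-150, 65.0, 4), (-140, 64.0, 2), (-130, 66.0, 2), (-120, 65.0, 4), (-110, 62.0, 4), (-100, 62.0, 10), (-90, 64.0, 6), (-80, 57.0, 11), (-70, 60.0, 9), (-60, 59.0, 10), (-50, 55.0, 14), (-40, 55.0, 15), (-30, 60.0, 12), (-20, 56.0, 3), (-10, 52.0, 2), (0, 53.0, 2), (10, 59.0, 5), (20, 65.0, 3), (30, 64.0, 5), (40, 64.0, 2), (50, 64.0, 5), (60, 64.0, 2), (70, 64.0, 4), (80, 65.0, 3), (90, 65.0, 3), (100, 64.0, 3), (110, 65.0, 3), (120, 64.0, 4), (130, 64.0, 6), (140, 65.0, 2), (150, 63.0, 6), (170, 52.0, 2)]
```

>>> apply_moves(rows=[[[0.2, 0.25, 0.2], [0, 0, 0]], [[0.4, 0.5, 0.3], [0, 0, 0]], [[0.55, 0.7, 0.4], [0, 0, 0]], [[0.7, 0.85, 0.45], [0, 0, 0]], [[0.8, 1.0, 0.5], [0, 0, 0]]], claw=0)

```text
clock: 0.6
tool_pos: [0.3788, -0.425, 0.3242]
orientation: [[0.934, 0.359, -0.0], [0.359, -0.934, 0.0], [0.0, -0.0, -1.0]]
force: [0.9, -0.9, -0.6]
grip_width: 1.0
gripper_force: 0.0
```

>>> apply_moves(rows=[[[0.15, 0.2, 0], [0, 0, 0]], [[0.3, 0.4, 0], [0, 0, 0]], [[0.35, 0.6, 0], [0, 0, 0]], [[0.35, 0.6, 0], [0, 0, 0]]])

```text
clock: 1.0
tool_pos: [0.4512, -0.2983, 0.3236]
orientation: [[0.929, 0.371, 0.001], [0.371, -0.928, 0.006], [0.003, -0.005, -1.0]]
force: [0.3, -0.6, 0.4]
grip_width: 0.999
gripper_force: 0.0
```

```bash
python3 - <<'E'
from h import *
s=arm.sense(); print(s['clock'],s['tool_pos'],s['orientation'],s['joint_positions'],s['force'])
i,im,d=snap('wrist'); print(i, d.min(),d.max())
R=cv2.Rodrigues(i['rvec'])[0]; print('cam',-R.T@i['tvec'],R[2])
cv2.imwrite('pics/w1.png',im[:,:,::-1])
E
```

```text
1.0 [ 0.45119392 -0.29834986  0.32360423] [[ 0.92850826  0.3713099   0.00116791]
 [ 0.37129772 -0.92849595  0.00576742]
 [ 0.0032259  -0.00492145 -0.99998269]] [ 34.71611104  20.98986451  -4.91411964  91.09797249   1.55093491
  68.09791044 -38.65878823] [ 0.320035   -0.55106071  0.35161564]
{'fx': 297.3186396354542, 'fy': 297.3186396354542, 'cx': 252.43301868837167, 'cy': 190.51844053856533, 'rvec': array([-2.37559379,  1.60773719,  0.26429492]), 'tvec': array([-0.44258742,  0.22224204,  0.56648741])} 0.0 1.7911385
cam [ 0.5259016  -0.26889352  0.46616191] [-0.2927558  -0.11208344 -0.94959536]
```

View pics/w1.png

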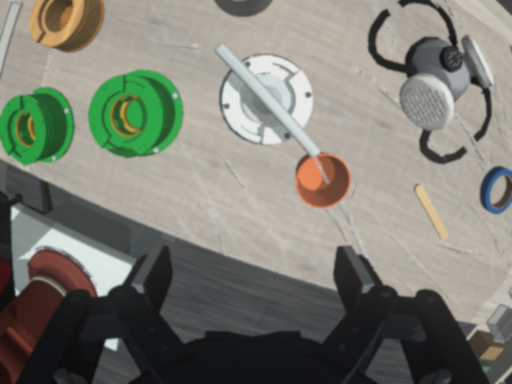

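The wrist view shows the block at (266,98), the bar from (222,48) to (318,155), and the cup at (322,180). I rectify the collar plane.

```bash
cat >> h.py <<'E'
def proj(i,X):
    R=cv2.Rodrigues(i['rvec'])[0]; p=X@R.T+np.ravel(i['tvec'])
    rr=np.hypot(p[...,0],p[...,1]); th=np.arctan2(rr,p[...,2]); k=i['fx']*th/np.maximum(rr,1e-9)
    return (i['cx']+k*p[...,0]).astype(np.float32),(i['cy']+k*p[...,1]).astype(np.float32)
def rect(i,im,c,z,half=.08,N=560):
    # row 0 = +x side (far), col 0 = +y side (left)
    g=np.linspace(half,-half,N); X,Y=np.meshgrid(g+c[0],g+c[1],indexing='ij')
    return cv2.remap(im,*proj(i,np.stack([X,Y,0*X+z],-1)),cv2.INTER_CUBIC)
E
python3 - <<'E'
from h import *
i,im,d=load('wrist')
a=rect(i,im,(.527,-.285),.074,half=.08)
cv2.circle(a,(280,280),int(.060/.16*560),(255,0,0),1)
cv2.imwrite('pics/r1.png',a[:,:,::-1])
E
```

```text
(no output)
```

View pics/r1.png

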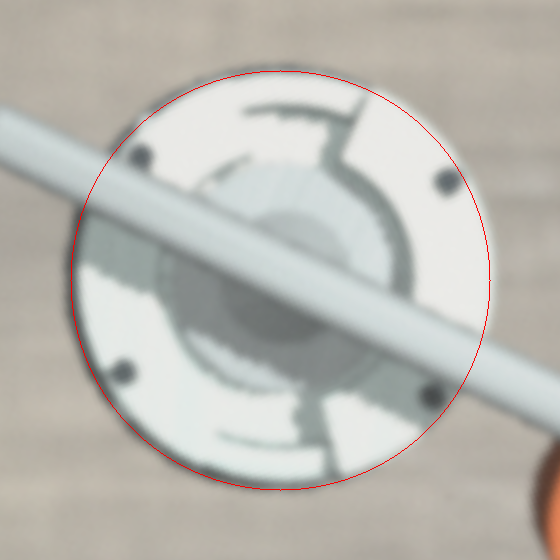

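The slots' line is about -4.5°, the bar about 64°, and the axis at (0.527,-0.285). I'll grip the bar's near end at 45 mm radius and swing it by -68°, away from the cup.

>>> apply_moves(rows=[[[0.05, -0.03, -0.1], [0, 0, 0.1]], [[0.1, -0.06, -0.25], [0, 0, 0.2]], [[0.15, -0.08, -0.4], [0, 0, 0.3]], [[0.2, -0.1, -0.55], [0, 0, 0.4]], [[0.22, -0.13, -0.65], [0, 0, 0.49]]])

```text
clock: 1.55
tool_pos: [0.4907, -0.3335, 0.191]
orientation: [[0.448, 0.894, -0.003], [0.894, -0.448, 0.002], [0.0, -0.004, -1.0]]
force: [-0.0, 0.1, -0.4]
grip_width: 1.002
gripper_force: 0.0
```

>>> apply_moves(rows=[[[0, 0, 0], [0, 0, 0]], [[0, 0, 0], [0, 0, 0]]])

```text
clock: 1.75
tool_pos: [0.4909, -0.334, 0.1937]
orientation: [[0.457, 0.89, -0.001], [0.89, -0.457, 0.0], [-0.0, -0.001, -1.0]]
force: [-0.7, -0.2, -0.4]
grip_width: 1.001
gripper_force: 0.0
```

>>> apply_moves(rows=[[[0.08, 0.045, -0.1], [0, 0, 0.013]], [[0.08, 0.045, -0.3], [0, 0, 0.013]], [[0.08, 0.045, -0.45], [0, 0, 0.013]], [[0.08, 0.045, -0.53], [0, 0, 0.013]], [[0.08, 0.045, -0.53], [0, 0, 0.013]]])

```text
clock: 2.25
tool_pos: [0.5066, -0.3236, 0.087]
orientation: [[0.437, 0.9, -0.003], [0.9, -0.437, 0.001], [-0.001, -0.003, -1.0]]
force: [0.0, -0.3, 0.2]
grip_width: 1.002
gripper_force: 0.0
```

>>> apply_moves(rows=[[[0, 0, 0], [0, 0, 0]], [[0, 0, 0], [0, 0, 0]], [[0, 0, 0], [0, 0, 0]], [[0, 0, 0], [0, 0, 0]], [[0, 0, 0], [0, 0, 0]]], claw=1)

```text
clock: 2.75
tool_pos: [0.5094, -0.3248, 0.089]
orientation: [[0.435, 0.9, 0.004], [0.9, -0.435, -0.002], [-0.0, 0.005, -1.0]]
force: [0.8, -0.5, 1.0]
grip_width: 0.174
gripper_force: 60.3
```

```bash
python3 - <<'E'
from h import *
s=arm.sense(); print(s['clock'],s['tool_pos'],s['orientation'],s['force'],s['ft_torque'],s['grip_width'],s['gripper_force'])
c=np.array([.527,-.285]); p=s['tool_pos'][:2]-c; r=np.hypot(*p); a=np.arctan2(p[1],p[0]); print(r,np.degrees(a)%360)
for k in range(1,11):
    t=-np.radians(6.8*k); R=np.array([[np.cos(t),-np.sin(t)],[np.sin(t),np.cos(t)]])
    print(k,((R@p-p)/.2).round(3),round(t/1.5,3))
E
```

```text
2.75 [ 0.50940732 -0.32475306  0.08901773] [[ 4.35181830e-01  9.00331869e-01  4.39337536e-03]
 [ 9.00342561e-01 -4.35175443e-01 -2.36794353e-03]
 [-2.20045954e-04  4.98602882e-03 -9.99987545e-01]] [ 0.75982164 -0.46335301  0.95464733] [ 0.00593134 -0.08410136 -0.14362387] 0.1742373315299032 60.33080220222473
0.04347192148735518 246.12825886394765
1 [-0.023  0.012] -0.079
2 [-0.044  0.026] -0.158
3 [-0.064  0.043] -0.237
4 [-0.081  0.062] -0.316
5 [-0.096  0.083] -0.396
6 [-0.109  0.106] -0.475
7 [-0.118  0.13 ] -0.554
8 [-0.125  0.155] -0.633
9 [-0.129  0.18 ] -0.712
10 [-0.129  0.206] -0.791
```

>>> apply_moves(rows=[[[-0.023, 0.012, 0], [0, 0, -0.079]], [[-0.044, 0.026, 0], [0, 0, -0.158]], [[-0.064, 0.043, 0], [0, 0, -0.237]], [[-0.081, 0.062, 0], [0, 0, -0.316]], [[-0.096, 0.083, 0], [0, 0, -0.396]]])

```text
clock: 3.25
tool_pos: [0.4911, -0.308, 0.0889]
orientation: [[0.866, 0.5, 0.006], [0.5, -0.866, -0.003], [0.004, 0.006, -1.0]]
force: [3.1, -0.8, -0.5]
grip_width: 0.176
gripper_force: 60.3
```

>>> apply_moves(rows=[[[-0.013, 0.023, 0], [0, 0, -0.079]], [[-0.022, 0.047, 0], [0, 0, -0.158]], [[-0.029, 0.072, 0], [0, 0, -0.237]], [[-0.033, 0.097, 0], [0, 0, -0.316]], [[-0.033, 0.123, 0], [0, 0, -0.395]]])

```text
clock: 3.75
tool_pos: [0.4854, -0.2837, 0.0889]
orientation: [[0.998, -0.068, 0.008], [-0.068, -0.998, -0.004], [0.008, 0.004, -1.0]]
force: [4.4, -1.3, -1.5]
grip_width: 0.172
gripper_force: 60.2
```

>>> apply_moves(rows=[[[0, 0, 0], [0, 0, 0]], [[0, 0, 0], [0, 0, 0]], [[0, 0, 0], [0, 0, 0]]])

```text
clock: 4.05
tool_pos: [0.4854, -0.2832, 0.0888]
orientation: [[0.998, -0.064, 0.007], [-0.064, -0.998, -0.002], [0.007, 0.002, -1.0]]
force: [5.6, -1.0, -0.1]
grip_width: 0.178
gripper_force: 60.5
```

```bash
cat >> h.py <<'E'
def bar(n,c,lo=.106,hi=.122,rad=.1):
    i,im,d=snap(n); W=cloud(i,d).reshape(-1,3)
    m=(np.hypot(W[:,0]-c[0],W[:,1]-c[1])<rad)&(W[:,2]>lo)&(W[:,2]<hi); Q=W[m]
    vx,vy,x,y=cv2.fitLine(Q[:,:2].astype(np.float32),cv2.DIST_HUBER,0,.003,.001).ravel()
    print(n,len(Q),'ang',np.degrees(np.arctan2(vy,vx)),cv2.minAreaRect(Q[:,:2].astype(np.float32)*1000))
E
python3 - <<'E'
from h import *
s=arm.sense(); print(s['clock'],s['tool_pos'],s['orientation'],s['force'],s['ft_torque'],s['joint_positions'])
bar('scene',(.527,-.285)); bar('side',(.527,-.285))
E
```

```text
4.05 [ 0.48540465 -0.28322979  0.08882229] [[ 0.99795038 -0.06357893  0.00726375]
 [-0.06356506 -0.99797543 -0.00212587]
 [ 0.00738421  0.00165979 -0.99997136]] [ 5.64884118 -0.95116362 -0.08855813] [-0.23164799 -1.26189073 -0.31835256] [ 23.56263532  37.71428663   7.06397872 105.59168389  -7.39179617
  36.70989955 -58.57828063]
scene 156 ang -5.617945 ((523.2171630859375, -290.824462890625), (43.05100631713867, 179.162353515625), 77.37110900878906)
side 233 ang -5.1307335 ((526.234619140625, -277.47955322265625), (35.37130355834961, 179.5254364013672), 88.05162811279297)
```

>>> apply_moves(rows=[[[0, 0, 0], [0, 0, 0]], [[0, 0, 0], [0, 0, 0]], [[0, 0, 0], [0, 0, 0]]], claw=0)

```text
clock: 4.45
tool_pos: [0.4806, -0.2822, 0.0874]
orientation: [[0.998, -0.065, -0.002], [-0.065, -0.998, 0.001], [-0.003, -0.001, -1.0]]
force: [0.1, -0.5, -0.6]
grip_width: 0.68
gripper_force: 0.0
```

>>> apply_moves(rows=[[[0, 0, 0.1], [0, 0, 0]], [[0, 0, 0.35], [0, 0, 0]], [[0, 0, 0.6], [0, 0, 0]], [[-0.1, 0, 0.8], [0, 0, 0]], [[-0.1, 0, 0.8], [0, 0, 0]]])

```text
clock: 4.95
tool_pos: [0.4618, -0.2853, 0.2537]
orientation: [[0.998, -0.067, 0.008], [-0.067, -0.998, -0.006], [0.008, 0.006, -1.0]]
force: [0.3, -1.2, 0.5]
grip_width: 1.005
gripper_force: 0.0
```

>>> apply_moves(rows=[[[0, 0, 0], [0, 0, 0]], [[0, 0, 0], [0, 0, 0]]])

```text
clock: 5.15
tool_pos: [0.4611, -0.2816, 0.2464]
orientation: [[0.998, -0.065, -0.003], [-0.065, -0.998, 0.002], [-0.003, -0.002, -1.0]]
force: [-0.7, -1.0, -0.4]
grip_width: 1.0
gripper_force: 0.0
```

```bash
python3 - <<'E'
from h import *
s=arm.sense(); print(s['clock'],s['tool_pos'],s['orientation'][:,1],s['force'])
i,im,d=snap('wrist')
a=rect(i,im,(.527,-.285),.074,half=.08,N=400); b=rect(i,im,(.527,-.285),.114,half=.1,N=400)
cv2.imwrite('pics/r2.png',np.hstack([a,b])[:,:,::-1])
bar('scene',(.527,-.285)); bar('side',(.527,-.285))
E
```

```text
5.15 [ 0.46111641 -0.28162509  0.24638626] [-0.06455841 -0.99791222 -0.00184706] [-0.70564487 -1.01148671 -0.35490894]
scene 207 ang -4.9192553 ((526.4884033203125, -285.7688293457031), (16.365188598632812, 180.8755645751953), 85.73818969726562)
side 219 ang -3.5985985 ((526.0343627929688, -282.9447326660156), (19.02399444580078, 180.46238708496094), 85.50753784179688)
```

View pics/r2.png

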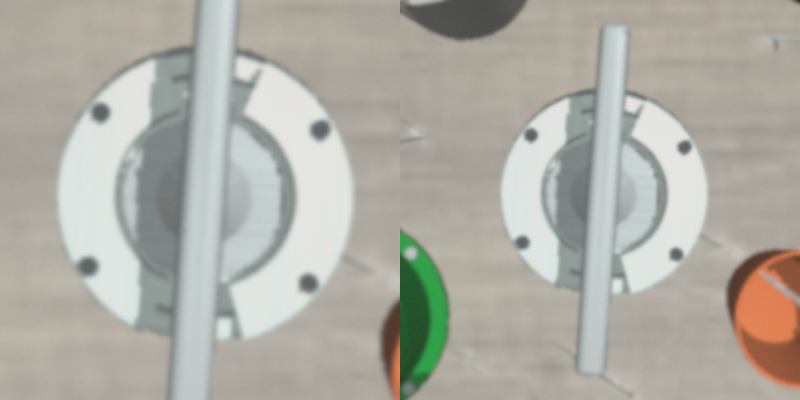

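The ears now line up with the slots: in the rectified view the bar runs through the middle of both slots, at about -4.5°. I move to the centre and grip.

>>> apply_moves(rows=[[[0.15, -0.01, 0], [0, 0, 0]], [[0.33, -0.015, -0.15], [0, 0, 0]], [[0.33, -0.015, -0.35], [0, 0, 0]], [[0.33, -0.015, -0.55], [0, 0, 0]], [[0.33, -0.015, -0.7], [0, 0, 0]]])

```text
clock: 5.8
tool_pos: [0.5268, -0.2843, 0.1039]
orientation: [[0.998, -0.064, -0.005], [-0.064, -0.998, 0.002], [-0.005, -0.002, -1.0]]
force: [0.3, -0.1, 0.7]
grip_width: 0.998
gripper_force: 0.0
```

>>> apply_moves(rows=[[[0, 0, -0.08], [0, 0, 0]], [[0, 0, -0.08], [0, 0, 0]]])

```text
clock: 6.0
tool_pos: [0.5257, -0.2839, 0.0878]
orientation: [[0.998, -0.065, -0.008], [-0.065, -0.998, 0.004], [-0.008, -0.004, -1.0]]
force: [0.1, -0.4, 0.3]
grip_width: 0.997
gripper_force: 0.0
```

>>> apply_moves(rows=[[[0, 0, 0], [0, 0, 0]], [[0, 0, 0], [0, 0, 0]], [[0, 0, 0], [0, 0, 0]], [[0, 0, 0], [0, 0, 0]], [[0, 0, 0], [0, 0, 0]]], claw=1)

```text
clock: 6.5
tool_pos: [0.5285, -0.2863, 0.0928]
orientation: [[0.998, -0.065, 0.002], [-0.065, -0.998, -0.002], [0.002, 0.002, -1.0]]
force: [0.3, -0.0, -0.1]
grip_width: 0.176
gripper_force: 61.3
```

>>> apply_moves(rows=[[[0, 0, 0.02], [0, 0, 0]], [[0, 0, 0.04], [0, 0, 0]], [[0, 0, 0.06], [0, 0, 0]], [[0, 0, 0.08], [0, 0, 0]], [[0, 0, 0.1], [0, 0, 0]]])

```text
clock: 7.0
tool_pos: [0.5277, -0.2852, 0.1124]
orientation: [[0.998, -0.065, -0.001], [-0.065, -0.998, 0.001], [-0.001, -0.001, -1.0]]
force: [0.4, -0.5, -5.8]
grip_width: 0.168
gripper_force: 60.5
```

>>> apply_moves(rows=[[[0, 0, 0.05], [0, 0, 0]], [[0, 0, 0.15], [0, 0, 0]], [[0, 0, 0.25], [0, 0, 0]], [[0, 0, 0.35], [0, 0, 0]], [[0, 0, 0.5], [0, 0, 0]]])

```text
clock: 7.5
tool_pos: [0.5255, -0.2833, 0.2116]
orientation: [[0.998, -0.065, -0.006], [-0.065, -0.998, 0.005], [-0.007, -0.004, -1.0]]
force: [0.9, -0.2, -5.9]
grip_width: 0.171
gripper_force: 60.5
```

```bash
python3 - <<'E'
from h import *
s=arm.sense(); print(s['clock'],s['tool_pos'],s['force'],s['grip_width'])
i,im,d=snap('side')
cv2.imwrite('pics/s2.png',im[:,:,::-1])
W=cloud(i,d)
m=(abs(W[...,0]-.527)<.1)&(abs(W[...,1]+.285)<.025)&(W[...,2]>.16)&(W[...,2]<.235)
print(m.sum(),np.nanpercentile(W[m],[1,50,99],axis=0).round(3))
E
```

```text
7.5 [ 0.52554802 -0.28326483  0.21156353] [ 0.94130313 -0.21045362 -5.8505517 ] 0.17099785000194248
608 [[ 0.435 -0.303  0.163]
 [ 0.515 -0.275  0.22 ]
 [ 0.609 -0.261  0.234]]
```

View pics/s2.png

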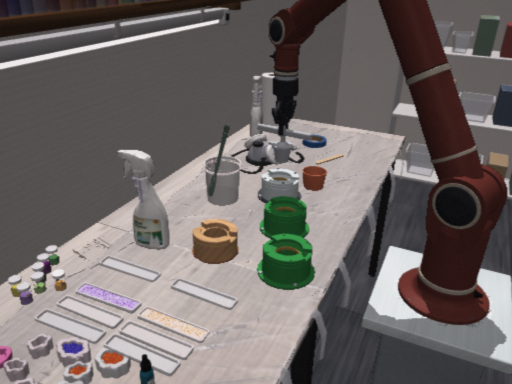

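The plug is out and hanging from the gripper at side (283,150). The block at (280,185) is empty, and the cup (314,178), tub (222,180) and spray (150,215) are undisturbed.

>>> apply_moves(rows=[[[-0.15, 0.05, 0.1], [0, 0, 0]], [[-0.28, 0.2, 0.15], [0, 0, 0]], [[-0.28, 0.42, 0.15], [0, 0, 0]], [[-0.28, 0.65, 0.15], [0, 0, 0]], [[-0.28, 0.85, 0.15], [0, 0, 0]]])

```text
clock: 8.05
tool_pos: [0.4703, -0.1122, 0.2419]
orientation: [[0.998, -0.064, -0.002], [-0.064, -0.998, 0.002], [-0.002, -0.002, -1.0]]
force: [1.1, 0.4, -5.7]
grip_width: 0.171
gripper_force: 60.5
```

>>> apply_moves(rows=[[[0, 0.2, 0], [0, 0, 0]], [[0, 0.36, 0], [0, 0, 0]], [[0, 0.36, 0], [0, 0, 0]], [[0, 0.36, 0], [0, 0, 0]], [[0, 0.36, 0], [0, 0, 0]]])

```text
clock: 8.55
tool_pos: [0.4712, -0.0446, 0.2418]
orientation: [[0.998, -0.067, -0.001], [-0.067, -0.998, -0.001], [-0.001, 0.001, -1.0]]
force: [-0.2, -0.5, -5.2]
grip_width: 0.176
gripper_force: 60.5
```

```bash
python3 - <<'E'
from h import *
s=arm.sense(); print(s['clock'],s['tool_pos'],s['orientation'][:,1],s['force'])
i,im,d=snap('wrist')
c=(.5546,.082)
a=rect(i,im,c,.064,half=.08,N=560); cv2.circle(a,(280,280),217,(255,0,0),1)
cv2.imwrite('pics/r3.png',a[:,:,::-1])
E
```

```text
8.55 [ 0.47119373 -0.04457144  0.24177708] [-6.67455760e-02 -9.97769754e-01  7.39010041e-04] [-0.24950461 -0.45130366 -5.23360395]
```

View pics/r3.png

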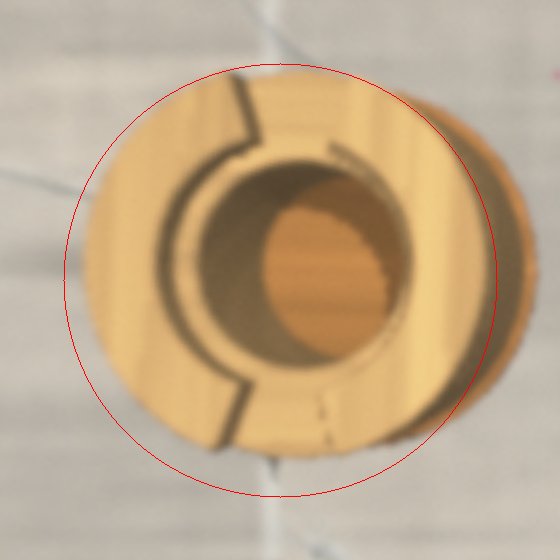

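The rectified stand shows the notches at (295,110) and (275,425) about centre (287,263), a line at about -3.5°, which matches the bar. The outer radius at the top is below 62 mm, so I refit the centre from the bore and rim.

```bash
python3 - <<'E'
from h import *
def fit(E,c,R=None):
    if R: s=least_squares(lambda p:np.hypot(*(E-p).T)-R,c,loss='soft_l1',f_scale=.001)
    else: s=least_squares(lambda p:np.hypot(*(E-p[:2]).T)-p[2],[*c,.057],loss='soft_l1',f_scale=.001)
    return s.x,abs(s.fun).mean()
i,im,d=load('wrist'); c0=np.array((.5592,.080))
# rays: radial gradient edges in rectified plane
def edges(z,r0,r1,sgn,angs):
    g=cv2.GaussianBlur(im,(0,0),1).astype(float)
    sat=(g[...,0]-g[...,2]).astype(np.float32) if sgn=='sat' else g.sum(-1).astype(np.float32)
    r=np.linspace(r0,r1,120); A=np.radians(angs); X=c0[0]+np.outer(np.cos(A),r); Y=c0[1]+np.outer(np.sin(A),r)
    v=cv2.remap(sat,*proj(i,np.stack([X,Y,0*X+z],-1)),cv2.INTER_LINEAR)
    k=np.argmax(abs(np.gradient(v,axis=1)),1); return np.c_[X[range(len(k)),k],Y[range(len(k)),k]]
E=edges(.064,.05,.068,'sat',np.arange(25,155,4)); print('rim left',fit(E,c0),fit(E,c0,.0575))
E=edges(.064,.05,.064,'sat',np.r_[25:155:4,-20:20:4,160:200:4]); print('rim more',fit(E,c0),fit(E,c0,.0575))
E=edges(.052,.025,.036,'lum',np.arange(-180,180,6)); print('bore',fit(E,c0),fit(E,c0,.031))
for n in('scene','side'):
    i2,im2,d2=load(n); 
    if n=='scene': i2,im2,d2=snap('scene')
    W=cloud(i2,d2).reshape(-1,3); C=im2.reshape(-1,3).astype(int)
    m=(np.hypot(*(W[:,:2]-c0).T)<.075)&(C[:,0]-C[:,2]>25)
    P=W[m&(abs(W[:,2]-.064)<.004)]; a=np.arctan2(*(P[:,:2]-c0).T[::-1]); r=np.hypot(*(P[:,:2]-c0).T)
    b=((a+np.pi)/(2*np.pi)*36).astype(int)
    E=np.array([P[b==k][np.argmax(r[b==k]),:2] for k in set(b) if (b==k).sum()>3 and r[b==k].max()>.05])
    print(n,len(E),fit(E,c0),fit(E,c0,.0575))
E
```

```text
rim left (array([0.55910544, 0.08071186, 0.05733401]), np.float64(0.00029097073758563443)) (array([0.55910257, 0.08050994]), np.float64(0.0002969160383248443))
rim more (array([0.55926295, 0.08255261, 0.05576148]), np.float64(0.0006654708544787954)) (array([0.55910257, 0.08054168]), np.float64(0.0010449089840346788))
bore (array([0.55998388, 0.07952865, 0.03167375]), np.float64(0.0008819897278758163)) (array([0.55964787, 0.07980912]), np.float64(0.0010257746807628956))
scene 25 (array([0.55908508, 0.08153454, 0.057949  ]), np.float64(0.0014635821636576655)) (array([0.55889843, 0.08163735]), np.float64(0.0015376843323266856))
side 30 (array([0.5590202 , 0.08280242, 0.0579392 ]), np.float64(0.0009256047401812966)) (array([0.55897652, 0.08279753]), np.float64(0.000992435282221808))
```

>>> apply_moves(rows=[[[0.05, 0.2, 0], [0, 0, 0]], [[0.15, 0.4, 0], [0, 0, 0]], [[0.25, 0.55, 0], [0, 0, 0]], [[0.35, 0.63, 0], [0, 0, 0]], [[0.44, 0.63, 0], [0, 0, 0]]])

```text
clock: 9.15
tool_pos: [0.5606, 0.0865, 0.2414]
orientation: [[0.998, -0.06, -0.001], [-0.06, -0.998, 0.003], [-0.001, -0.003, -1.0]]
force: [-0.1, -0.6, -5.3]
grip_width: 0.173
gripper_force: 60.6
```

>>> apply_moves(rows=[[[0, 0, 0], [0, 0, 0]], [[0, 0, 0], [0, 0, 0]], [[0, 0, 0], [0, 0, 0]]])

```text
clock: 9.45
tool_pos: [0.559, 0.0813, 0.2414]
orientation: [[0.998, -0.067, -0.002], [-0.067, -0.998, -0.0], [-0.002, 0.001, -1.0]]
force: [0.3, 0.4, -6.0]
grip_width: 0.171
gripper_force: 60.6
```

```bash
python3 - <<'E'
from h import *
for k in range(3):
    s=arm.sense(); print(s['clock'],s['tool_pos'],s['orientation'][:,1],s['force'])
    if k<2:
        n=('scene','side')[k]; bar(n,(.559,.081),.235,.27,.12)
        i,im,d=load(n); W=cloud(i,d).reshape(-1,3)
        r=np.hypot(W[:,0]-.559,W[:,1]-.081)
        # shank points
        m=(r<.045)&(W[:,2]>.14)&(W[:,2]<.23); print(m.sum(),np.percentile(W[m],[2,50,98],axis=0).round(3).tolist())
        m=(W[:,0]>.64)&(W[:,0]<.8)&(W[:,1]>.05)&(W[:,1]<.25)&(W[:,2]>.02)&(W[:,2]<.265); print('spray',np.percentile(W[m],[1,99],axis=0).round(3).tolist())
E
```

```text
9.45 [0.55901107 0.0813376  0.24144077] [-6.70146418e-02 -9.97751823e-01  5.81426780e-04] [ 0.28190028  0.4131557  -6.00270744]
scene 259 ang -5.5367217 ((556.4071655273438, 81.21366882324219), (45.75411605834961, 178.73497009277344), 75.7812728881836)
331 [[0.517, 0.051, 0.161], [0.545, 0.073, 0.21], [0.594, 0.107, 0.225]]
spray [[0.672, 0.101, 0.022], [0.786, 0.147, 0.264]]
9.5 [0.55911388 0.08155261 0.24165768] [-6.67107401e-02 -9.97772313e-01  2.97300772e-04] [ 0.30797755  0.0288336  -5.15687141]
side 636 ang -3.4878013 ((556.4969482421875, 84.85903930664062), (177.39321899414062, 41.45335006713867), 4.38115119934082)
642 [[0.521, 0.057, 0.162], [0.55, 0.097, 0.21], [0.597, 0.114, 0.224]]
spray [[0.676, 0.114, 0.022], [0.784, 0.162, 0.263]]
9.55 [0.55925714 0.08180837 0.24180236] [-6.63260456e-02 -9.97798000e-01  7.66879863e-05] [ 0.46352991 -0.8205517  -5.60449455]
```

>>> apply_moves(rows=[[[0.01, 0, -0.1], [0, 0, 0]], [[0.01, 0, -0.25], [0, 0, 0]], [[0.01, 0, -0.4], [0, 0, 0]], [[0.01, 0, -0.5], [0, 0, 0]], [[0.01, 0, -0.58], [0, 0, 0]]])

```text
clock: 10.05
tool_pos: [0.561, 0.0823, 0.1246]
orientation: [[0.998, -0.065, -0.002], [-0.065, -0.998, -0.0], [-0.002, 0.0, -1.0]]
force: [0.3, 0.2, -5.9]
grip_width: 0.171
gripper_force: 60.4
```

>>> apply_moves(rows=[[[0, 0, -0.03], [0, 0, 0]], [[0, 0, -0.05], [0, 0, 0]], [[0, 0, -0.07], [0, 0, 0]], [[0, 0, -0.09], [0, 0, 0]], [[0, 0, -0.11], [0, 0, 0]]])

```text
clock: 10.55
tool_pos: [0.5625, 0.0826, 0.1043]
orientation: [[0.998, -0.065, 0.002], [-0.065, -0.998, 0.0], [0.002, -0.0, -1.0]]
force: [0.4, 0.2, -4.7]
grip_width: 0.173
gripper_force: 60.4
```

>>> apply_moves(rows=[[[0, 0, -0.015], [0, 0, 0]], [[0, 0, -0.03], [0, 0, 0]], [[0, 0, -0.045], [0, 0, 0]], [[0, 0, -0.045], [0, 0, 0]]])

```text
clock: 10.95
tool_pos: [0.5616, 0.0825, 0.0943]
orientation: [[0.998, -0.065, -0.001], [-0.065, -0.998, -0.0], [-0.001, 0.0, -1.0]]
force: [0.7, -0.3, -5.5]
grip_width: 0.172
gripper_force: 60.4
```

>>> apply_moves(rows=[[[0, 0, -0.01], [0, 0, 0]], [[0, 0, -0.02], [0, 0, 0]], [[0, 0, -0.02], [0, 0, 0]]])

```text
clock: 11.25
tool_pos: [0.5618, 0.0825, 0.0905]
orientation: [[0.998, -0.065, -0.001], [-0.065, -0.998, -0.0], [-0.001, 0.0, -1.0]]
force: [-0.3, -0.4, -6.0]
grip_width: 0.174
gripper_force: 60.5
```

>>> apply_moves(rows=[[[0, 0, -0.01], [0, 0, 0]], [[0, 0, -0.01], [0, 0, 0]]])

```text
clock: 11.45
tool_pos: [0.5623, 0.0825, 0.089]
orientation: [[0.998, -0.065, 0.001], [-0.065, -0.998, 0.0], [0.001, -0.0, -1.0]]
force: [0.2, 0.4, -4.8]
grip_width: 0.174
gripper_force: 60.7
```

>>> apply_moves(rows=[[[0, 0, -0.01], [0, 0, 0]], [[0, 0, -0.01], [0, 0, 0]]])

```text
clock: 11.65
tool_pos: [0.5627, 0.0825, 0.0883]
orientation: [[0.998, -0.065, 0.002], [-0.065, -0.998, 0.0], [0.002, -0.001, -1.0]]
force: [-1.6, -0.5, 4.1]
grip_width: 0.172
gripper_force: 61.9
```

```bash
python3 - <<'E'
from h import *
for n in('scene','side'):
    i,im,d=snap(n); W=cloud(i,d).reshape(-1,3)
    # outer part of bar
    r=np.hypot(W[:,0]-.559,W[:,1]-.081); m=(r>.06)&(r<.09)&(abs(W[:,1]-.081)<.02)&(W[:,2]>.085)&(W[:,2]<.14)
    print(n,m.sum(),np.percentile(W[m,2],[50,90,98]))
print(arm.sense()['tool_pos'])
E
```

```text
scene 72 [0.10372086 0.11022249 0.11204899]
side 194 [0.10517261 0.11033718 0.11213866]
[0.56273356 0.08254259 0.08824017]
```

It has seated: the force reversed and the bar's top reads 110 mm, so its centre is at 100 mm. I release it.

>>> apply_moves(rows=[[[0, 0, 0], [0, 0, 0]], [[0, 0, 0], [0, 0, 0]], [[0, 0, 0], [0, 0, 0]], [[0, 0, 0], [0, 0, 0]], [[0, 0, 0], [0, 0, 0]]], claw=0)

```text
clock: 12.25
tool_pos: [0.562, 0.0826, 0.0867]
orientation: [[0.998, -0.065, 0.0], [-0.065, -0.998, 0.0], [0.0, -0.0, -1.0]]
force: [0.4, 0.1, 0.1]
grip_width: 0.991
gripper_force: 0.0
```

>>> apply_moves(rows=[[[0, 0, 0.1], [0, 0, 0]], [[0, 0, 0.3], [0, 0, 0]], [[0, 0, 0.5], [0, 0, 0]], [[-0.15, 0, 0.7], [0, 0, 0]], [[-0.35, 0, 0.8], [0, 0, 0]]])

```text
clock: 12.75
tool_pos: [0.4943, 0.0827, 0.25]
orientation: [[0.998, -0.066, 0.008], [-0.066, -0.998, 0.001], [0.008, -0.002, -1.0]]
force: [0.1, -0.2, 0.5]
grip_width: 0.999
gripper_force: 0.0
```

>>> apply_moves(rows=[[[-0.1, -0.1, 0], [0, 0, 0]], [[-0.1, -0.1, 0], [0, 0, 0]], [[-0.1, -0.1, 0], [0, 0, 0]]])

```text
clock: 13.05
tool_pos: [0.472, 0.0623, 0.2471]
orientation: [[0.998, -0.066, 0.001], [-0.066, -0.998, 0.0], [0.001, -0.0, -1.0]]
force: [0.1, 1.0, -0.8]
grip_width: 1.001
gripper_force: 0.0
```

```bash
python3 - <<'E'
from h import *
print(arm.sense()['clock'],arm.sense()['tool_pos'],arm.sense()['force'])
for n in('scene','side'):
    bar(n,(.559,.081),.100,.122); i,im,d=load(n); W=cloud(i,d).reshape(-1,3)
    r=np.hypot(W[:,0]-.559,W[:,1]-.081); m=(r>.06)&(r<.09)&(abs(W[:,1]-.081)<.02)&(W[:,2]>.085)&(W[:,2]<.14)
    for s in(1,-1): print(s,np.percentile(W[m&(s*(W[:,0]-.559)>0),2],[90,98]))
j=load('side')[1]; w=snap('wrist')[1]
cv2.imwrite('pics/fin.png',np.hstack([cv2.resize(j[100:290,80:350],(400,300)),cv2.resize(w,(400,300))])[:,:,::-1])
E
```

```text
13.05 [0.47200637 0.06230706 0.24713815] [ 0.08842989  0.95236513 -0.76814492]
scene 188 ang -2.9596133 ((560.0532836914062, 81.91409301757812), (18.519874572753906, 181.06150817871094), 87.41818237304688)
1 [0.1116605  0.11389679]
-1 [0.11048915 0.111468  ]
side 402 ang -3.4081104 ((560.9059448242188, 84.37825775146484), (19.785287857055664, 180.74166870117188), 86.44280242919922)
1 [0.11099475 0.11200262]
-1 [0.10938959 0.11141913]
```

View pics/fin.png

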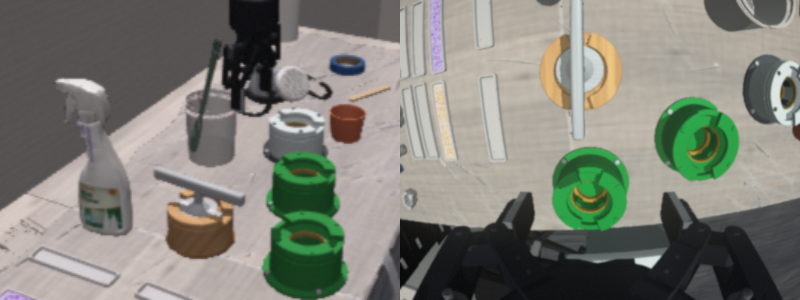

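The plug sits level in the stand at (200,205), with its bar centre about 100 mm up. The spray (100,160), tub (212,125) and cup (347,122) are where they were, and the gripper is clear.

```bash
python3 -c "
from bench import arm
print(arm.close_job())"
```

```text
the job is handed in; nothing more can be done
None
```

The plug was swung into line, drawn out and set down upright in the stand, with both ears down in the notches and the gripper clear. The spray bottle, tub and cup were not moved, and the job is handed in at about 13 s of the 70 s limit.

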